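Tamp the last bearing down a packing tube

ROBOT

A 6-joint arm with a two-finger parallel gripper is mounted at the origin on a cart in front of the work surface, level with it; the furniture and walls round the work are solid. World frame = base frame: x ahead of the robot, y to its left, z up, the work surface at z = 0. Lengths are in m, angles in rad, forces in N, time in s.
With the tool pointing down it reaches from about 0.3 to 0.775 m from the base axis. Payload 14.6 kg.
Tool frame: the origin (TCP) lies at the very end of the fingers, on their centre line; the grasp point (between the pads) lies 19 mm behind it; z points along the fingers, y is the line along which they close (so a half turn about z gives the same grasp; the last joint's range is limited). The gripper opens to 94 mm and grips with 3 to 60 N. Pads are 16 mm wide; open, the fingers measure 119 mm over their backs; the gripper's body (75 mm by 177 mm) begins 78 mm behind the grasp point.
Start: joints at [-1.287, 0.3, 1.521, -0, 1.321, -0.067], TCP at [0.189, -0.516, 0.205] pointing down, gripper open.
Joint ranges: [-3.03, 3.03], [-0.79, 2.21], [0.23, 2.52], [-1.04, 4.18], [0, 3.07], [-2.55, 2.55]. Speed limits (rad/s): [2.22, 2.22, 2.57, 3.14, 3.14, 3.14].

INTERFACE

Orientations are given as [roll, pitch, yaw] about the fixed x, y, z axes, in that order (R = Rz(yaw) Ry(pitch) Rx(roll)).
In Python, from station import status, vision, order, silhouettes gives the robot as it stands. The module is installed in compiled form; this text tells all that it offers.
- The arm moves only by the shell command python3 -m pendant 'ROWS' [FORCE]. ROWS is JSON, one flat list of numbers, 7 for each row, row after row: the shift along the tool's x, y, z in units of 500 mm (1.0 is 500 mm), then the turn, a rotation vector about the tool's x, y, z in units of 90 degrees (1.0 is 90 degrees), then the opening, from -1 (shut) to 1 (fully open). A call has 1 to 12 rows; each row is the pose to reach, as a shift and turn from the pose commanded when the call began, along the tool's axes at that moment; what a row does not reach only later rows make up. A row lasts 1/10 s, in which the tool goes at most 50 mm and 8.59 degrees, less where a joint would pass 70% of its speed; a pose out of reach is approached as far as the arm can. A call with a number of a shift or a turn outside -1 to 1 is refused whole. A call with a gripper value outside its range is refused whole. The fingers move at their own pace and stop on an object; FORCE is the grip in N (left out, the last holds). Time passes only in rows, so rows that repeat a pose let the fingers close. It gives the time, the measured TCP pose, the force, the opening and the grip force at its end, in the units of the state.
- status.get_obs(): the state, without advancing time (a new reading comes with each control period).
- vision.camera(name): name is "side" or "top" or "wrist"; returns a dict with "pixels" (480x640x3 uint8, red, green, blue), "K" (3x3 intrinsics, pixels), "R" (3x3) and "t" (3): a world point X has camera coordinates R X + t. Camera axes: x right, y down, z forward; pixel columns grow to the right and rows downward; lengths in m; the calibration is good to about 2 mm. The wrist camera is an equidistant fisheye: a pixel r from the principal point sees the ray r / f radians off the axis. A picture is of the moment at which its call begins. There is no depth.
- order.hand_in(): hands the job in; it is judged then, once.
Trained networks look in a picture, given as the dict that the camera call returned (one of the last four; its "shot" number tells which), for a name from the list of things; names that differ only in an ending like _2 or _b are one class to them, and where a whole thing is asked for, a point or a joint stands for the part that bears it (a point fixed in the world has none). Each returns a list of dicts, best first, with "score" (0 to 1); they miss things now and then, are a little off and sometimes report something else, mostly with a low value. They report only what shows in the picture. A call takes as long as a camera call. They do not tell look-alikes from the thing itself.
- silhouettes(target, picture): "region" (480x640 bool, what is visible of it) and "extent" ([left, top, right, bottom] in pixels, round what is visible of it).
The state is a dict: "time_s": time; "qpos": joint angles; "joint_vel": joint speeds; "tau": joint torques, N m; "ee_pos": TCP position; "eef_rot": TCP orientation; "force": force on the tool from outside, world axes, zero at the start; "moment": the same for the moment, N m; "grip_width": finger opening in m; "grip_force": force on a finger pad.
Only numpy, scipy, OpenCV 4.12 (cv2) and the standard library are available. Lean on these libraries where they do the work, as an engineer would, in place of code of your own. Each camera call takes 0.05 s, during which the arm holds its last target. There are 200 camera calls.

TASK

Take the loose ball bearing from the tray and set it in the mouth of the blue packing tube, then take the packing rod and push the bearing down onto the bearing that hangs in the tube, and both on down until they have bottomed out firmly: lean on it steadily with about 20 N for half a second, and never press harder than 30 N, which dents the races. Then stand the rod back upright in its rest, and leave the other things on the bench where they are.

Things in the scene. Friction and masses are not known exactly. Their poses are not given: they have to be found in the camera images.
- fixture: Tube packing fixture, fixed: base plate 100 x 220 mm, top 14 mm above the worktop. Origin: plate centre, on the worktop; z up, y from rod rest to tube. An opaque blue tube stands on it, axis at [0, +60] mm. Its bottom stop is rigid, screwed up or down for the order's count: top of the stop 24 to 54 mm above the worktop; it can neither be seen nor measured from outside.
- mouth (a point): Centre of the mouth of the tube's black collar, 145 mm above the worktop: bore 48 mm, flared to 53 mm in the top 4 mm, 66 mm outside. A bearing set in rests on sprung grip strips, top 1 to 5 mm proud. They grip the rims all the way down: a bearing stays where it is left; pushing takes 3 to 9 N, up to 15 N if cocked or at a snag halfway where two lengths of strip meet.
- rest (a point): Centre of the floor of the black rod rest on the same plate (recess 47 mm across, 14 mm deep, floor 14 mm above the worktop); the rod stands in it.
- bearing: The loose steel ball bearing in the tray: 47 mm across, 14 mm thick, lying flat, about 0.11 kg. Origin: centre of its underside, z up. To go into the tube mouth it is best held by the top 5 to 7 mm of its rim, so that the fingers clear the collar. Pressed harder than 30 N its races are dented.
- lower_bearing: An equal bearing that hangs in the grip of the strips inside the tube, flat, some way above the stop. Origin: centre of its underside. It cannot be grasped; it is pushed down by the bearing on top of it. When it meets the stop faster than about 10 mm/s, the blow alone can pass 30 N.
- rod: Packing rod, 178 mm tall, 0.16 kg, standing upright in the rest: white nylon foot 40 mm across (origin: centre of its flat underside, z up along the rod), steel shaft 12 mm, round wooden handle 26 mm across from 118 to 178 mm above the origin, to be gripped from above at about 148 mm with a firm grip.
- tray: Steel parts tray, fixed, 137 x 202 mm (x, y), walls 25 mm high, 2 mm floor. Origin: centre of its underside.
- glue_stick: Bystander: white glue stick with a green cap, standing, 28 mm across, 90 mm tall. Origin: centre of its underside.
- tape_roll: Bystander: roll of brown tape lying flat, 104 mm across, 25 mm high. Origin: centre of its underside.
- label_roll: Bystander: roll of white labels, 101 mm across, 52 mm high. Origin: centre of its underside.
Not all that is in view belongs to the job. What is shaped like the bearing but red is not meant.

How it is judged:
By the outcome, as a careful person would: the job done as asked, in the order asked, and still so for the second after the job is handed in, with the robot touching nothing.
It also fails if it takes over 69 s, if anything falls off the work surface, if the arm or the gripper's body presses on something with over 40 N, if the wrist force passes 120 N, or if a joint passes its speed limit or range.

## Working session

There is one attempt and no reset: what is moved stays moved. The work goes in short steps, Python scripts to look and compute and a shell command to move; the robot and the scene stay as the last step left them, time stands still between calls to the robot, and variables do not carry over. Pictures are saved under pics/ and viewed, at most 10 in all, crops included, and the job is handed in when it is done.

```bash
mkdir -p pics
cat > h.py <<'E'
import numpy as np, cv2
from station import status, vision, order, silhouettes
def snap(n,f=None):
    p=vision.camera(n)
    if f: cv2.imwrite('pics/'+f,p['pixels'][:,:,::-1])
    return p
E
python3 - <<'E'
from h import *
print(status.get_obs())
a=snap('top','top0.png');b=snap('side','side0.png')
for n,p in(('top',a),('side',b)):
    print(n,p['K'].tolist(),p['R'].tolist(),p['t'].tolist())
    for t in ['fixture','bearing','rod','tray','glue_stick','tape_roll','label_roll']:
        print(t,[(round(d['score'],2),d['extent']) for d in silhouettes(t,p)])
E
```

```text
{'time_s': 0.0, 'qpos': array([-1.28661531e+00,  3.00477008e-01,  1.52156914e+00, -7.79401931e-05,
        1.32068160e+00, -6.66165998e-02]), 'joint_vel': array([-0.00048911,  0.00035194,  0.00101504,  0.00080242, -0.00029809,
        0.00095643]), 'tau': array([-2.98455932e-03, -5.31811988e+01, -3.52745640e+01,  7.07150088e-02,
        2.43874040e-02, -8.84358724e-05]), 'ee_pos': array([ 0.18890371, -0.51627062,  0.20488814]), 'eef_rot': array([-3.14045506e+00, -2.34305292e-07,  3.50816949e-01]), 'force': array([-0.86824987, -0.33993682, -0.97100849]), 'moment': array([-0.02880022, -0.0295754 , -0.00823924]), 'grip_force': 0.0, 'grip_width': 0.09415453680999111}
top [[453.57042152138877, 0.0, 318.4466126014918], [0.0, 453.57042152138877, 244.4008329094565], [0.0, 0.0, 1.0]] [[-0.0060657605377450975, -0.9999812197409172, -0.0008756223879098527], [-0.9971920202016822, 0.006114196715814466, -0.07463706481774764], [0.07464101684186164, 0.0004204330955090399, -0.997210379930346]] [0.019339079150045742, 0.5533378308904388, 1.2677991303000058]
fixture [(0.68, [262.4, 211.0, 343.8, 260.1]),
[... 625 characters left out ...]
6284, 0.020174293111636248], [-0.11830815444640928, -0.5348709030569582, -0.8366100033196583], [0.21651888585348902, 0.8083581333949925, -0.547427346999515]] [-0.5466462781916565, 0.1707168009734608, 1.1695488492784512]
fixture [(0.6, [307.0, 193.2, 354.9, 295.1])]
bearing [(0.94, [355.9, 348.0, 385.5, 370.9]), (0.94, [389.5, 298.2, 415.6, 321.3]), (0.74, [287.6, 380.6, 315.5, 412.9]), (0.56, [265.4, 322.5, 293.9, 345.4])]
rod [(0.78, [323.6, 206.2, 341.4, 278.7])]
tray [(0.74, [320.9, 322.6, 425.3, 424.3])]
glue_stick [(0.67, [351.5, 282.7, 367.0, 325.4])]
tape_roll [(0.92, [239.3, 192.5, 278.6, 222.1])]
label_roll [(0.94, [307.4, 179.4, 346.9, 213.1]), (0.36, [316.5, 322.3, 427.3, 420.5])]
```

View pics/top0.png

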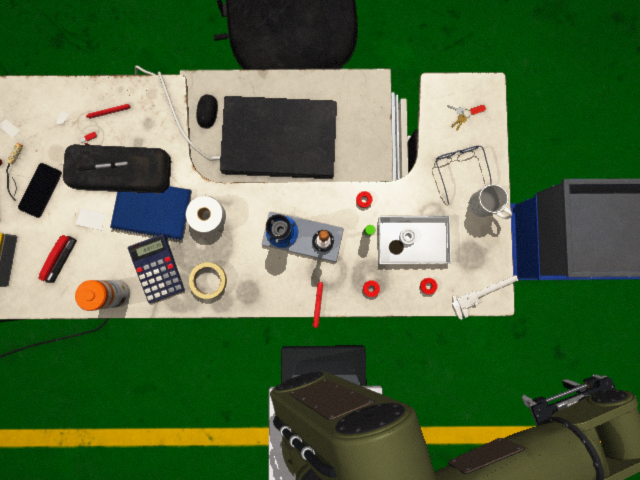

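View pics/side0.png

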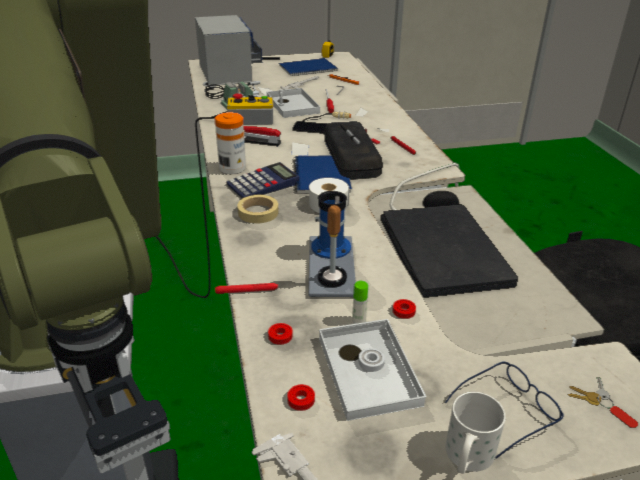

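The steel ring lies in the tray at top (408,237) and side (371,358). The look-alikes are red: top (364,200), (371,289), (428,286); side (404,308), (280,333), (301,397). The steel ring is the one meant, because it is unpainted and in the tray. I'll confirm that in a crop and triangulate.

```bash
cat >> h.py <<'E'
from scipy.optimize import least_squares
def ray(p,uv,fish=False):
    K=p['K'];x=(np.array(uv)-K[:2,2])/[K[0,0],K[1,1]]
    if fish:
        r=np.hypot(*x); d=np.r_[x/max(r,1e-9)*np.sin(r),np.cos(r)]
    else: d=np.r_[x,1]
    R=np.array(p['R']);return -R.T@np.array(p['t']),R.T@(d/np.linalg.norm(d))
def atz(p,uv,z,fish=False):
    c,d=ray(p,uv,fish);return c+d*(z-c[2])/d[2]
def tri(rs):
    A=sum(np.eye(3)-np.outer(d,d) for c,d in rs);b=sum((np.eye(3)-np.outer(d,d))@c for c,d in rs)
    X=np.linalg.solve(A,b);return X,[np.linalg.norm((np.eye(3)-np.outer(d,d))@(X-c)) for c,d in rs]
E
python3 - <<'E'
from h import *
a=snap('top');b=snap('side');w=snap('wrist')
print(w['K'].tolist(),w['R'].tolist(),w['t'].tolist())
print('bearing',tri([ray(a,(408,237)),ray(b,(371,358))]))
for n,uv,z in [('bear',(408,237),.016),('mouth',(279,231),.145),('rodtop',(323,236),.192),('glue',(370,230),.09)]: print(n,atz(a,uv,z))
print('mouth side',tri([ray(a,(279,230)),ray(b,(332,198))]),'rodtop',tri([ray(a,(323,236)),ray(b,(334,210))]))
A=a['pixels'][205:275,255:460];B=b['pixels'][180:420,260:430]
A=cv2.resize(A,None,fx=3.8,fy=3.8,interpolation=cv2.INTER_CUBIC);B=cv2.resize(B[130:],None,fx=3,fy=3,interpolation=cv2.INTER_CUBIC)
im=np.zeros((600,800,3),np.uint8);im[:A.shape[0],:A.shape[1]]=A;im[270:270+B.shape[0],:B.shape[1]]=B[:330]
cv2.imwrite('pics/crop.png',im[:,:,::-1])
E
```

```text
[[371.64829954431775, 0.0, 327.8253990423939], [0.0, 371.64829954431775, 239.1041222018723], [0.0, 0.0, 1.0]] [[0.3433807429783188, -0.9391959758124393, -0.0007644405667930191], [-0.9063304170301552, -0.33157793499744176, 0.26195657691453267], [-0.246282034500296, -0.08925800827127293, -0.9650793581057687]] [-0.5509342789220538, -0.02779799788730549, 0.3923550758033271]
bearing (array([ 0.57480005, -0.24083608,  0.01183585]), [np.float64(0.0010374828277450335), np.float64(0.001037482827745229)])
bear [ 0.5734107  -0.23975343  0.016     ]
mouth [0.57932277 0.11714923 0.145     ]
rodtop [0.56132291 0.00454025 0.192     ]
glue [ 0.5863046 -0.1231653  0.09     ]
mouth side (array([0.58646983, 0.11637622, 0.1435505 ]), [np.float64(0.004480425088313652), np.float64(0.004480425088313703)]) rodtop (array([0.56401467, 0.00407379, 0.18175001]), [np.float64(0.0017646036960927538), np.float64(0.0017646036960926531)])
```

View pics/crop.png

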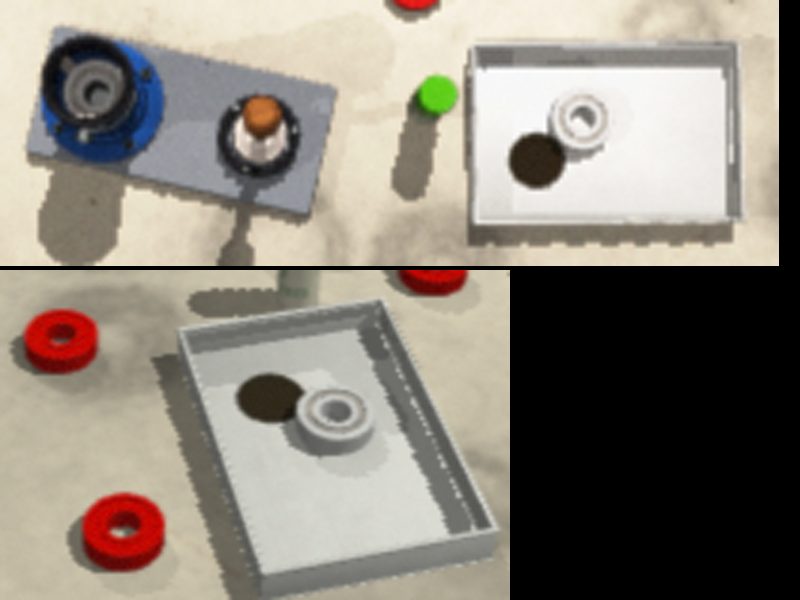

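The crop confirms it: the steel bearing is in the tray, the dark disc beside it is only a flat stain, and the red rings are outside. Next I move above it with yaw 0, so the fingers close along world y and clear the tray walls.

```bash
python3 -m pendant '[0.913,-0.254,0,0,0,0.2234,1, 0.913,-0.254,0,0,0,0.2234,1, 0.913,-0.254,0,0,0,0.2234,1, 0.913,-0.254,0,0,0,0.2234,1, 0.913,-0.254,0,0,0,0.2234,1, 0.913,-0.254,0,0,0,0.2234,1, 0.913,-0.254,0,0,0,0.2234,1, 0.913,-0.254,0,0,0,0.2234,1, 0.913,-0.254,0,0,0,0.2234,1, 0.913,-0.254,0,0,0,0.2234,1, 0.913,-0.254,0,0,0,0.2234,1, 0.913,-0.254,0,0,0,0.2234,1]' 20
python3 - <<'E'
from h import *
w=snap('wrist','w1.png');o=status.get_obs();print(o['time_s'],o['ee_pos'],o['eef_rot'],o['force'])
for t in ['bearing']:
    for d in silhouettes(t,w): 
        e=d['extent'];print(d['score'],e,atz(w,((e[0]+e[2])/2,(e[1]+e[3])/2),.009,True))
E
```

```text
time_s: 2.15
ee_pos: [0.574, -0.2401, 0.205]
eef_rot: [-3.141, 0.001, 0.001]
force: [0.1, -0.2, 0.1]
grip_width: 0.0942
grip_force: 0.0
2.2 [ 0.57356489 -0.24075741  0.20526459] [-3.14158195e+00  4.76580246e-04 -3.15631890e-04] [-0.01645046 -0.14569691  0.59173646]
0.77 [358.5, 314.3, 397.2, 351.2] [ 0.43543546 -0.29916911  0.009     ]
0.72 [220.9, 316.5, 257.0, 354.5] [ 0.42976191 -0.13609343  0.009     ]
0.7 [183.3, 87.5, 231.3, 131.6] [ 0.68618832 -0.11680062  0.009     ]
0.58 [304.9, 190.3, 348.6, 235.8] [ 0.57579471 -0.23994281  0.009     ]
0.55 [1.9, 210.3, 127.9, 291.3] [0.53208778 0.09617661 0.009     ]
```

View pics/w1.png

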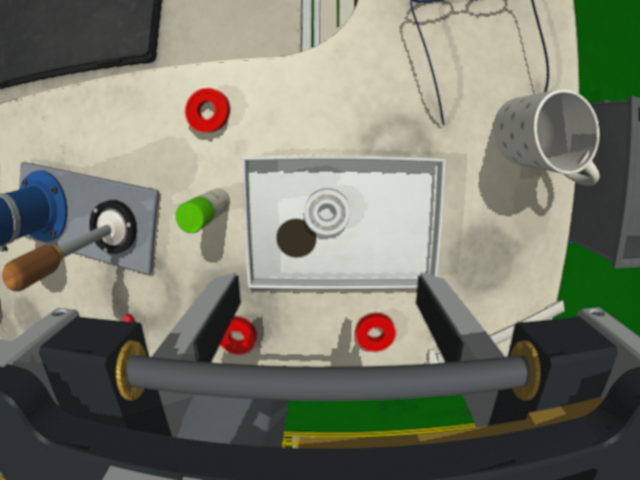

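The bearing is at (326,213), directly below the tool, clear of the tray walls. Descending and grasping the top 6 mm of the rim.

```bash
python3 -m pendant '[0.003,-0.001,0.1,0,0,0,1, 0.003,-0.001,0.2,0,0,0,1, 0.003,-0.001,0.3,0,0,0,1, 0.003,-0.001,0.35,0,0,0,1, 0.003,-0.001,0.37,0,0,0,1, 0.003,-0.001,0.385,0,0,0,1, 0.003,-0.001,0.39,0,0,0,1, 0.003,-0.001,0.39,0,0,0,1]' 20
python3 -m pendant '[0,0,0,0,0,0,0.0, 0,0,0,0,0,0,-0.2, 0,0,0,0,0,0,-0.2,0,0,0,0,0,0,-0.2,0,0,0,0,0,0,-0.2,0,0,0,0,0,0,-0.2]' 20
```

```text
time_s: 3.05
ee_pos: [0.576, -0.2403, 0.0117]
eef_rot: [3.141, -0.002, -0.0]
force: [0.2, 0.2, 0.0]
grip_width: 0.094
grip_force: 0.0
time_s: 3.65
ee_pos: [0.5756, -0.2399, 0.0105]
eef_rot: [-3.142, -0.0, -0.0]
force: [0.4, -0.6, -1.0]
grip_width: 0.0495
grip_force: 0.0
```

```bash
python3 -m pendant '[0,0,0,0,0,0,-0.2,0,0,0,0,0,0,-0.2,0,0,0,0,0,0,-0.2]' 20
python3 -m pendant '[0,0,-0.05,0,0,0,-0.2,0,0,-0.15,0,0,0,-0.2,0,0,-0.25,0,0,0,-0.2,0,0,-0.35,0,0,0,-0.2,0,0,-0.45,0,0,0,-0.2,0,0,-0.45,0,0,0,-0.2,0,0,-0.45,0,0,0,-0.2]'
python3 - <<'E'
from h import *
w=snap('wrist','w2.png')
a=snap('top');b=snap('side')
print(w['R'].tolist(),w['t'].tolist());print(status.get_obs()['ee_pos'])
for n,p in(('top',a),('side',b),('wrist',w)):
    for t in ['fixture','rod','bearing','rest','mouth']: print(n,t,[(round(d['score'],2),d['extent']) for d in silhouettes(t,p)])
E
```

```text
time_s: 3.95
ee_pos: [0.5756, -0.2398, 0.0104]
eef_rot: [-3.142, 0.0, -0.0]
force: [0.4, 0.8, -0.0]
grip_width: 0.0459
grip_force: 20.0
time_s: 4.65
ee_pos: [0.5756, -0.2399, 0.2357]
eef_rot: [3.141, -0.001, -0.0]
force: [-0.0, 0.2, -3.0]
grip_width: 0.0465
grip_force: 20.0
[[-0.0004109269571597629, -0.9999998242961857, -0.0004272547655965424], [-0.9652620029817214, 0.0002850175116252268, 0.261283723880257], [-0.26128355619661986, 0.0005197813164326765, -0.9652619505028841]] [-0.24073379643022477, 0.520453274817959, 0.5718357751808069]
[ 0.57501502 -0.23960641  0.23328786]
top fixture [(0.76, [260.9, 212.2, 344.8, 260.1])]
top rod []
top bearing [(0.62, [358.2, 191.5, 373.1, 208.7]), (0.54, [365.7, 282.0, 381.2, 298.3]), (0.36, [259.2, 212.2, 344.7, 262.8])]
top rest [(0.92, [263.2, 209.4, 344.3, 260.5])]
top mouth [(0.91, [261.3, 213.7, 340.8, 258.4])]
side fixture [(0.95, [308.9, 192.4, 352.5, 296.4]), (0.68, [351.3, 280.8, 366.8, 326.1])]
side rod [(0.96, [322.0, 205.2, 343.0, 278.6])]
side bearing [(0.95, [286.0, 384.1, 313.5, 412.5]), (0.86, [390.1, 302.5, 416.6, 321.2]), (0.75, [360.8, 248.9, 395.6, 271.5]), (0.69, [267.7, 319.7, 292.6, 344.9])]
side rest [(0.63, [308.7, 193.1, 355.5, 295.8])]
side mouth [(0.79, [307.9, 193.6, 354.9, 300.7])]
wrist fixture [(0.96, [0.4, 162.1, 172.9, 266.8])]
wrist rod [(0.7, [26.2, 204.7, 138.8, 283.1]), (0.65, [186.0, 185.7, 238.7, 225.8]), (0.21, [0.4, 162.5, 171.4, 267.5])]
wrist bearing [(0.84, [280.8, 239.2, 375.3, 329.0]), (0.68, [193.6, 93.0, 240.1, 133.5]), (0.57, [224.8, 308.5, 243.0, 335.9])]
wrist rest [(0.91, [0.0, 162.6, 167.9, 266.6]), (0.68, [248.1, 157.0, 438.0, 278.1])]
wrist mouth [(0.83, [0.0, 158.2, 172.3, 265.7])]
```

View pics/w2.png

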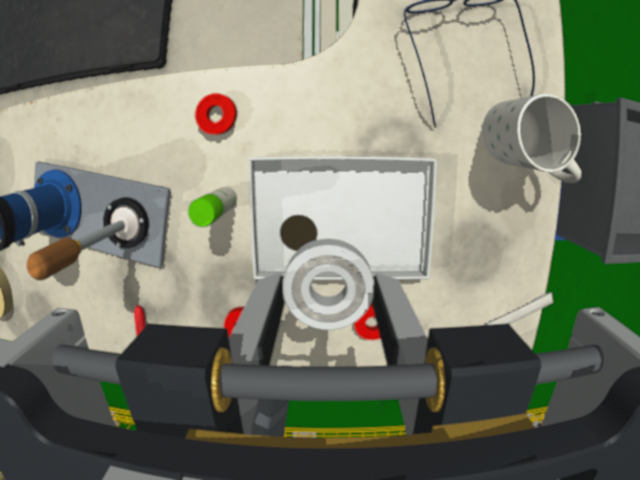

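Held centrally and flat. Moving to a spot where the wrist camera (76 mm ahead in x) looks down on the tube and rod, and taking shots from two places.

```bash
python3 -m pendant '[-0.1,-0.6,-0.02,0,0,0,-0.2,-0.15,-0.6,-0.02,0,0,0,-0.2,-0.15,-0.6,-0.02,0,0,0,-0.2,-0.15,-0.6,-0.02,0,0,0,-0.2,-0.15,-0.6,-0.02,0,0,0,-0.2,-0.15,-0.6,-0.02,0,0,0,-0.2,-0.15,-0.6,-0.02,0,0,0,-0.2,-0.15,-0.6,-0.02,0,0,0,-0.2,-0.15,-0.6,-0.02,0,0,0,-0.2]'
cat >> h.py <<'E'
import pickle
def save(f):
    w=snap('wrist',f+'.png');pickle.dump({k:w[k] for k in('pixels','K','R','t')},open(f+'.pkl','wb'));return w
E
python3 -c "
from h import *
save('v1');print(status.get_obs()['ee_pos'])"
python3 -m pendant '[0,-0.14,0,0,0,0,-0.2,0,-0.14,0,0,0,0,-0.2,0,-0.14,0,0,0,0,-0.2,0,-0.14,0,0,0,0,-0.2]'
python3 -c "
from h import *
save('v2');print(status.get_obs()['ee_pos'])
a=cv2.imread('pics/v1.png')[80:380,0:400];b=cv2.imread('pics/v2.png')[80:380,100:500]
cv2.imwrite('pics/v12.png',cv2.resize(np.vstack([a,b]),None,fx=1,fy=1))"
```

```text
time_s: 6.45
ee_pos: [0.5009, 0.0593, 0.2454]
eef_rot: [3.141, -0.0, -0.0]
force: [0.2, -0.0, -0.5]
grip_width: 0.0459
grip_force: 20.0
[0.50098141 0.05894697 0.24534896]
time_s: 6.9
ee_pos: [0.501, 0.129, 0.2451]
eef_rot: [3.141, 0.0, -0.001]
force: [-0.6, -0.8, -1.1]
grip_width: 0.0459
grip_force: 20.0
[0.50091734 0.12872211 0.24523662]
```

View pics/v12.png

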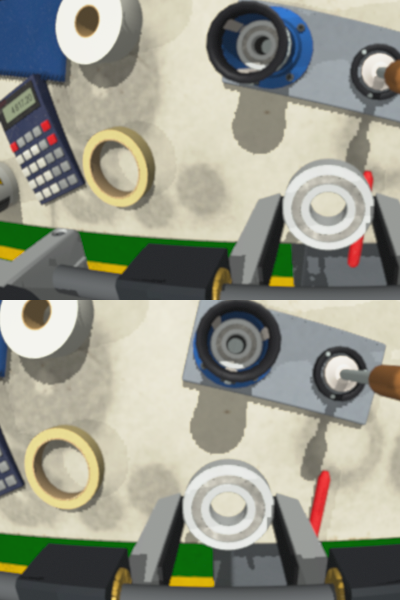

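v1: collar ring centre about (246,120). v2: collar centre about (336,124), the lower bearing deep inside, and the rod tilted only by perspective, its foot near (440,153). Fitting the collar's outer edge precisely, plus the rod's handle and rest.

```bash
cat > fit.py <<'E'
from h import *
def proj(p,X):
    c=(np.array(p['R'])@X.T).T+p['t'];r=np.hypot(c[:,0],c[:,1]);th=np.arctan2(r,c[:,2])
    return (c[:,:2]/r[:,None]*th[:,None])*p['K'][0][0]+np.array(p['K'])[:2,2]
def edge(p,seed,thr=70):
    m=(p['pixels'].max(2)<thr).astype(np.uint8)
    n,l=cv2.connectedComponents(m);box=l[seed[1]-55:seed[1]+55,seed[0]-55:seed[0]+55]
    best=max(set(box.ravel())-{0},key=lambda i:(box==i).sum())
    ys,xs=np.nonzero(l==best);h=cv2.convexHull(np.c_[xs,ys].astype(np.int32))
    return h[:,0,:].astype(float)
def samp(h):  # resample hull
    q=np.vstack([h,h[:1]]);return q
c=np.linspace(0,2*np.pi,721)
def fitc(views,r,z=None,x0=(.58,.118,.145)):
    def res(v):
        X=np.c_[v[0]+r*np.cos(c),v[1]+r*np.sin(c),np.full(721,v[2] if z is None else z)];o=[]
        for p,h in views:
            P=proj(p,X);D=np.linalg.norm(h[:,None]-P[None],axis=2);i=D.argmin(1)
            s=np.sign(np.linalg.norm(h-P.mean(0),axis=1)-np.linalg.norm(P[i]-P.mean(0),axis=1));o+=list(D.min(1)*s)
        return o
    s=least_squares(res,x0 if z is None else x0[:2],loss='soft_l1');return s.x,np.sqrt(np.mean(np.square(res(s.x))))
E
python3 - <<'E'
from fit import *
v1,v2=[pickle.load(open(f'v{i}.pkl','rb')) for i in(1,2)]
h1,h2=edge(v1,(246,120)),edge(v2,(336,124))
for n,h in(('1',h1),('2',h2)):print(n,h.min(0),h.max(0),len(h))
print(fitc([(v2,h2)],.033),fitc([(v2,h2)],.033,.145),fitc([(v1,h1)],.033,.145),fitc([(v1,h1),(v2,h2)],.033))
print(tri([ray(v1,h1.min(0)/2+h1.max(0)/2,True),ray(v2,h2.min(0)/2+h2.max(0)/2,True)]))
# held bearing centre
p=v2;
for d in silhouettes('bearing',snap('wrist'))[:3]:
    e=d['extent'];print(d['score'],e,atz(v2,((e[0]+e[2])/2,(e[1]+e[3])/2),.2505,True))
E
```

```text
1 [207.  82.] [286. 164.] 39
2 [297.  80.] [379. 163.] 34
(array([0.59285948, 0.11996644, 0.12995229]), np.float64(0.5142885463276811)) (array([0.59057844, 0.1204923 ]), np.float64(2.293383680060216)) (array([0.59115354, 0.12021768]), np.float64(2.4742373502045623)) (array([0.59255642, 0.1211084 , 0.13491397]), np.float64(1.3044142030791799))
(array([0.59179997, 0.12014369, 0.14236567]), [np.float64(0.00016594373642222983), np.float64(0.00016594373642213415)])
0.92 [602.1, 244.2, 624.6, 272.9] [ 0.51697696 -0.05045749  0.2505    ]
0.77 [507.1, 42.6, 545.5, 82.6] [0.62311088 0.0262547  0.2505    ]
0.67 [284.2, 236.9, 373.6, 328.8] [0.50681026 0.12726368 0.2505    ]
```

```bash
cat >> fit.py <<'E'
def heldfit(p,reg,zt,tcp):
    k,_=cv2.findContours(reg.astype(np.uint8),0,1);k=max(k,key=cv2.contourArea);h=cv2.convexHull(k)[:,0,:].astype(float)
    dn=[];q=np.vstack([h,h[:1]])
    for a,b in zip(q[:-1],q[1:]): dn+=[a+(b-a)*t for t in np.arange(0,1,1/max(1,np.linalg.norm(b-a)/2))]
    dn=np.array(dn)
    ctr=(dn.min(0)+dn.max(0))/2;d=dn-ctr;dn=dn[abs(d[:,1])>0.65*abs(d[:,0])+5]
    def res(v):
        X=np.vstack([np.c_[v[0]+.0235*np.cos(c),v[1]+.0235*np.sin(c),np.full(721,z)] for z in(zt,zt-.014)])
        P=cv2.convexHull(proj(p,X).astype(np.float32))
        return [cv2.pointPolygonTest(P,(float(a),float(b)),True) for a,b in dn]
    s=least_squares(res,tcp[:2],loss='soft_l1',diff_step=1e-3);return s.x,np.sqrt(np.mean(np.square(res(s.x)))),len(dn)
E
python3 - <<'E'
from fit import *
for i in range(2):
    w=snap('wrist');o=status.get_obs();t=o['ee_pos']
    for d in silhouettes('bearing',w):
        e=d['extent']
        if e[3]-e[1]>70 and e[2]-e[0]<120: print(d['score'],e,t,heldfit(w,d['region'],t[2]+.006,t))
h=edge(w,(336,124));print(fitc([(w,h)],.0322,.145))
for f in(.0315,.032,.0325):print(f,fitc([(w,h)],f,.145))
a=snap('top');b=snap('side')
# rod & rest
for d in silhouettes('rod',a)[:2]:print('top rod',d['score'],d['extent'])
for d in silhouettes('rod',b)[:2]:print('side rod',d['score'],d['extent'])
for d in silhouettes('rod',w)[:2]:print('w rod',d['score'],d['extent'])
v1=pickle.load(open('v1.pkl','rb'))
for p,s in((v1,(370,155)),(w,(438,155))):
    try:
        h=edge(p,s);print(h.min(0),h.max(0))
    except Exception as ex:print(ex)
E
```

```text
0.71 [280.4, 235.5, 374.0, 328.0] [0.50082661 0.12899735 0.24544127] (array([0.50341195, 0.12761703]), np.float64(0.6462677582100262), 96)
0.73 [282.8, 237.6, 371.9, 330.0] [0.50074221 0.12938687 0.24549099] (array([0.50324286, 0.12800112]), np.float64(0.6973790911742499), 96)
(array([0.59142682, 0.12043632]), np.float64(1.2065769403145625))
0.0315 (array([0.59184542, 0.12038233]), np.float64(0.6187160518977823))
0.032 (array([0.59157569, 0.12040428]), np.float64(0.9864854846364054))
0.0325 (array([0.59118103, 0.12047125]), np.float64(1.571746243601586))
top rod 0.65 [317.9, 234.7, 332.4, 249.0]
side rod 0.82 [324.0, 203.5, 343.3, 278.8]
side rod 0.15 [306.5, 192.8, 356.2, 296.6]
w rod 0.73 [421.3, 132.5, 524.0, 181.7]
[351. 132.] [396. 179.]
[413. 132.] [463. 180.]
```

Relative move from the same camera: +88.2 mm in x, −7.4 mm in y. Moving over the mouth, then down to just above the collar.

```bash
python3 -m pendant '[0.09,0.007,0,0,0,0,-0.2,0.1764,0.0148,0,0,0,0,-0.2,0.1764,0.0148,0,0,0,0,-0.2,0.1764,0.0148,0.08,0,0,0,-0.2,0.1764,0.0148,0.14,0,0,0,-0.2,0.1764,0.0148,0.174,0,0,0,-0.2,0.1764,0.0148,0.174,0,0,0,-0.2,0.1764,0.0148,0.174,0,0,0,-0.2]'
python3 - <<'E'
from h import *
o=status.get_obs();print(o['ee_pos'],o['force'])
w=snap('wrist');b=snap('side');a=snap('top')
A=cv2.resize(w['pixels'][140:340,210:450],None,fx=2.5,fy=2.5,interpolation=cv2.INTER_CUBIC)[:500]
B=cv2.resize(b['pixels'][160:310,300:350],None,fx=4,fy=4,interpolation=cv2.INTER_CUBIC)[:500]
cv2.imwrite('pics/m1.png',np.hstack([A,B])[:,:,::-1])
E
```

```text
time_s: 8.3
ee_pos: [0.5889, 0.1228, 0.1594]
eef_rot: [-3.141, -0.001, -0.0]
force: [0.1, -0.1, -0.8]
grip_width: 0.0462
grip_force: 20.0
[0.58887877 0.12284119 0.15939323] [ 0.08215439 -0.09941134 -0.76633475]
```

View pics/m1.png

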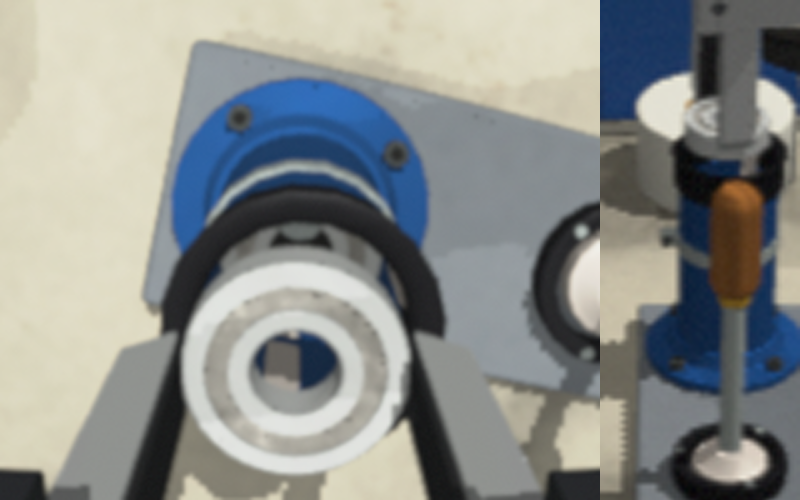

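The bearing sits flat just above the collar: bearing column about 296 in the crop, collar centre about 304. I need roughly 2 mm toward −y, so I'll fit the visible arc of the collar.

Run:
```python
from fit import *
for i in range(2):
    w=snap('wrist');o=status.get_obs();t=o['ee_pos']
    for d in silhouettes('bearing',w):
        e=d['extent']
        if e[3]-e[1]>70 and e[2]-e[0]<120: B=heldfit(w,d['region'],t[2]+.006,t);print(e,t,B)
    m=w['pixels'].max(2)<70
    pts=[]
    for u in range(285,380):   # topmost dark row in ring
        r=np.nonzero(m[205:265,u])[0]
        if len(r):pts.append((u,205+r[0]))
    for v in range(235,265):   # left/right outermost
        r=np.nonzero(m[v,265:395])[0]
        if len(r):pts+= [(265+r[0],v),(265+r[-1],v)]
    pts=np.array(pts,float)
    for r in(.0315,.0325,.033):print(r,fitc([(w,pts)],r,.145,(.591,.12)))
```

```text
[280.8, 238.2, 373.4, 326.1] [0.5891905  0.12281814 0.15976871] (array([0.59179064, 0.12172941]), np.float64(1.0731544962362072), 93)
0.0315 (array([0.59404112, 0.12026595]), np.float64(1.389312476510789))
0.0325 (array([0.59279778, 0.12029702]), np.float64(1.8879672774226781))
0.033 (array([0.59219928, 0.12040937]), np.float64(2.163040108710803))
0.0315 (array([0.59406782, 0.12025895]), np.float64(1.3711226025305174))
0.0325 (array([0.59284168, 0.12041789]), np.float64(1.894166950781427))
0.033 (array([0.59222946, 0.12045928]), np.float64(2.1617661582731293))
```

```bash
python3 -m pendant '[0.002,0.0028,0,0,0,0,-0.2,0.002,0.0028,0.008,0,0,0,-0.2,0.002,0.0028,0.014,0,0,0,-0.2,0.002,0.0028,0.018,0,0,0,-0.2,0.002,0.0028,0.018,0,0,0,-0.2]'
python3 -m pendant '[0,0,0.003,0,0,0,-0.2,0,0,0.005,0,0,0,-0.2,0,0,0.005,0,0,0,-0.2]'
```

```text
time_s: 9.15
ee_pos: [0.5898, 0.1213, 0.1492]
eef_rot: [3.142, 0.0, -0.0]
force: [-0.4, -0.5, -1.0]
grip_width: 0.0458
grip_force: 20.0
time_s: 9.45
ee_pos: [0.5898, 0.1213, 0.1468]
eef_rot: [3.142, -0.0, -0.0]
force: [0.4, -0.4, -1.6]
grip_width: 0.0459
grip_force: 20.0
```

It's in the bore with no contact force. Releasing and lifting, then checking.

```bash
python3 -m pendant '[0,0,0,0,0,0,0.3,0,0,0,0,0,0,0.5,0,0,0,0,0,0,0.5,0,0,0,0,0,0,0.5,0,0,-0.06,0,0,0,0.5,0,0,-0.15,0,0,0,0.5,-0.1,0,-0.22,0,0,0,0.5,-0.2,0,-0.22,0,0,0,0.5,-0.2,0,-0.22,0,0,0,0.5,-0.2,0,-0.22,0,0,0,0.5]'
python3 - <<'E'
from h import *
o=status.get_obs();print(o['ee_pos'],o['force'])
w=save('v3');b=snap('side')
A=cv2.resize(w['pixels'][60:310,260:500],None,fx=2,fy=2,interpolation=cv2.INTER_CUBIC)
B=cv2.resize(b['pixels'][170:295,300:360],None,fx=4,fy=4,interpolation=cv2.INTER_CUBIC)
cv2.imwrite('pics/m2.png',np.hstack([A,B])[:,:,::-1])
E
```

```text
time_s: 10.45
ee_pos: [0.4893, 0.1215, 0.258]
eef_rot: [-3.141, -0.002, 0.0]
force: [1.0, -0.3, -0.0]
grip_width: 0.0705
grip_force: 0.0
[0.48927265 0.12150355 0.25796559] [ 0.98776455 -0.3082108  -0.03637011]
```

View pics/m2.png

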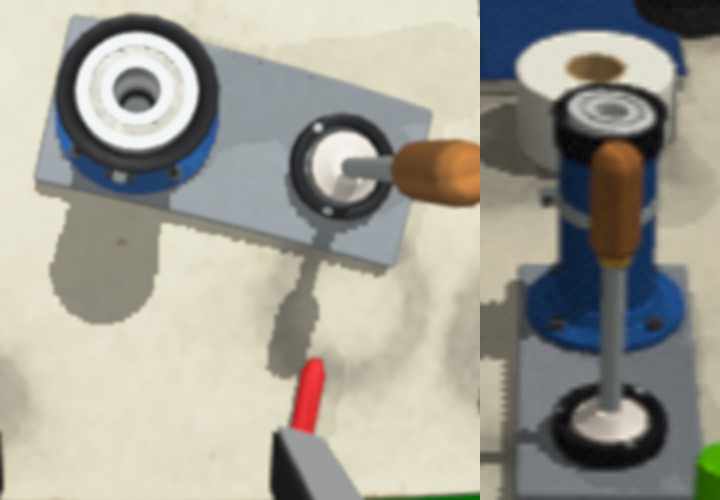

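The bearing sits flat and centred in the collar: crop (136,92), full (328,106). The rest ring is at full (430,143). Locating the rod now: rest ring and foot in the wrist view, and the handle triangulated from the top and side cameras.

Run:
```python
from fit import *
w=pickle.load(open('v3.pkl','rb'))
# bearing rim in mouth, bright region (two heights), collar edge
h=edge(w,(328,106));print('collar',fitc([(w,h)],.0315,.145))
px=w['pixels'].astype(int)
# rest ring: dark comp; mouth offset known
h=edge(w,(430,143));print(h.min(0),h.max(0));
for r in(.027,.029,.031):print('rest',r,fitc([(w,h)],r,.028,(.565,.004)))
# foot: bright low-sat pixels near
m=((px.min(2)>150)).astype(np.uint8);m[:,:405]=0;m[:,455:]=0;m[:118]=0;m[168:]=0
n,l,s,c_=cv2.connectedComponentsWithStats(m);i=1+s[1:,4].argmax();k=np.argwhere(l==i)[:,::-1]
hh=cv2.convexHull(k.astype(np.int32))[:,0].astype(float);print('foot bbox',s[i],fitc([(w,hh)],.02,.028,(.565,.004)))
# handle axis: orange mask in wrist view -> medial line
def om(p):
    q=cv2.cvtColor(p['pixels'],cv2.COLOR_RGB2HSV);return ((q[...,0]>5)&(q[...,0]<18)&(q[...,1]>120)&(q[...,2]>50)).astype(np.uint8)
a=snap('top');b=snap('side');R=[]
for nm,p in(('w',w),('top',a),('side',b)):
    n,l,s,cc=cv2.connectedComponentsWithStats(om(p));i=1+s[1:,4].argmax();print(nm,s[i],cc[i]);R.append(ray(p,cc[i],nm=='w'))
print('handle tri',tri(R),tri(R[1:]))
```

```text
collar (array([0.59125116, 0.12037071]), np.float64(1.265563733054672))
[405. 123.] [424. 166.]
rest 0.027 (array([0.56508727, 0.00895691]), np.float64(1.9784212006552906))
rest 0.029 (array([0.56566052, 0.00646655]), np.float64(2.31179266645984))
rest 0.031 (array([0.56592209, 0.00402647]), np.float64(2.6315863609440493))
foot bbox [416 126  32  32 546] (array([0.56626592, 0.00323745]), np.float64(0.5731148916029485))
w [ 456  131   51   31 1307] [481.79265493 145.63351186]
top [ 75 280  34  31 827] [ 91.18137848 294.88754534]
side [214 112  30  17 419] [228.63961814 120.14319809]
handle tri (array([0.46169297, 0.25121586, 0.43378549]), [np.float64(0.15995688605110597), np.float64(0.1813140367592134), np.float64(0.1558935686867719)]) (array([0.41903897, 0.59612715, 0.14317264]), [np.float64(0.00030144894337400023), np.float64(0.0003014489433740269)])
```

Run:
```python
from fit import *
w=pickle.load(open('v3.pkl','rb'))
def om(p,x0,x1):
    q=cv2.cvtColor(p['pixels'],cv2.COLOR_RGB2HSV);m=((q[...,0]>3)&(q[...,0]<20)&(q[...,1]>100)&(q[...,2]>40)).astype(np.uint8);m[:,:x0]=0;m[:,x1:]=0;return m
a=snap('top');b=snap('side');R=[]
for nm,p,x0,x1 in(('w',w,440,540),('top',a,305,345),('side',b,315,350)):
    n,l,s,cc=cv2.connectedComponentsWithStats(om(p,x0,x1));i=1+s[1:,4].argmax();print(nm,s[i],cc[i]);R.append(ray(p,cc[i],nm=='w'))
    mm=np.argwhere(l==i)
print('handle tri',tri(R),tri(R[1:]),tri([R[0],R[2]]))
print([atz(w,(481.8,145.6),z,True) for z in(.155,.165)])
```

```text
w [ 456  130   52   33 1356] [481.71681416 145.64896755]
top [319 230  11  11  89] [323.50561798 234.7752809 ]
side [328 205  13  31 344] [333.55523256 219.38953488]
handle tri (array([0.56604216, 0.00187789, 0.16189097]), [np.float64(0.0011399961842825607), np.float64(0.0016026789492769526), np.float64(0.001349351658198259)]) (array([0.56629668, 0.00315291, 0.16047037]), [np.float64(0.001100756566336966), np.float64(0.0011007565663371296)]) (array([0.56533236, 0.00084979, 0.16194849]), [np.float64(0.000769214688823177), np.float64(0.0007692146888232769)])
[array([ 0.56614867, -0.00241593,  0.155     ]), array([0.56611533, 0.0019109 , 0.165     ])]
```

Handle centre is at (0.566, 0.002, 0.162), above the foot at (0.566, 0.003), so the rod is vertical. Corrected by the camera offset seen at the mouth, the tool goes to (0.565, 0.003). Grasping at 148 mm on the rod, TCP z 0.143.

```bash
python3 -m pendant '[0.07,0.1,0,0,0,0,0.5,0.13,0.19,0,0,0,0,0.5,0.151,0.237,0,0,0,0,0.5,0.151,0.237,0,0,0,0,0.5,0.151,0.237,0.08,0,0,0,0.5,0.151,0.237,0.16,0,0,0,0.5,0.151,0.237,0.21,0,0,0,0.5,0.151,0.237,0.23,0,0,0,0.5,0.151,0.237,0.23,0,0,0,0.5]'
python3 -m pendant '[0,0,0,0,0,0,-0.3,0,0,0,0,0,0,-0.6,0,0,0,0,0,0,-0.7,0,0,0,0,0,0,-0.7,0,0,0,0,0,0,-0.7,0,0,0,0,0,0,-0.7,0,0,0,0,0,0,-0.7,0,0,0,0,0,0,-0.7]' 50
```

```text
time_s: 11.65
ee_pos: [0.565, 0.0032, 0.1411]
eef_rot: [-3.141, 0.002, 0.0]
force: [0.6, -0.5, 0.6]
grip_width: 0.0704
grip_force: 0.0
time_s: 12.45
ee_pos: [0.5653, 0.0028, 0.142]
eef_rot: [3.142, -0.0, -0.0]
force: [-0.5, 0.4, 1.3]
grip_width: 0.0254
grip_force: 50.0
```

Gripped at 50 N with 25.4 mm opening; the foot is at z = TCP − 0.128. Lifting and moving over the tube.

```bash
python3 -m pendant '[0,0,-0.04,0,0,0,-0.7,0,0,-0.12,0,0,0,-0.7,0,0,-0.2,0,0,0,-0.7,0,0,-0.28,0,0,0,-0.7,0,0,-0.32,0,0,0,-0.7,0,0,-0.32,0,0,0,-0.7,0.025,-0.08,-0.32,0,0,0,-0.7,0.04,-0.16,-0.32,0,0,0,-0.7,0.049,-0.22,-0.32,0,0,0,-0.7,0.049,-0.2365,-0.32,0,0,0,-0.7,0.049,-0.2365,-0.32,0,0,0,-0.7,0.049,-0.2365,-0.32,0,0,0,-0.7]'
python3 - <<'E'
from h import *
o=status.get_obs();print(o['ee_pos'],o['eef_rot'],o['force'],o['moment'])
w=snap('wrist');b=snap('side')
A=cv2.resize(w['pixels'][100:340,200:440],None,fx=2,fy=2,interpolation=cv2.INTER_CUBIC)
B=cv2.resize(b['pixels'][140:260,300:360],None,fx=4,fy=4,interpolation=cv2.INTER_CUBIC)
cv2.imwrite('pics/m3.png',np.hstack([A,B])[:,:,::-1])
E
```

```text
time_s: 13.65
ee_pos: [0.5896, 0.1202, 0.3011]
eef_rot: [3.141, 0.001, -0.001]
force: [0.7, 0.0, -1.9]
grip_width: 0.0257
grip_force: 50.0
[0.58961889 0.1202126  0.30108818] [ 3.14119863e+00  1.16628043e-03 -5.55958473e-04] [ 7.15174243e-01  5.16388428e-04 -1.92591829e+00] [ 0.04521477  0.00516161 -0.00170475]
```

View pics/m3.png

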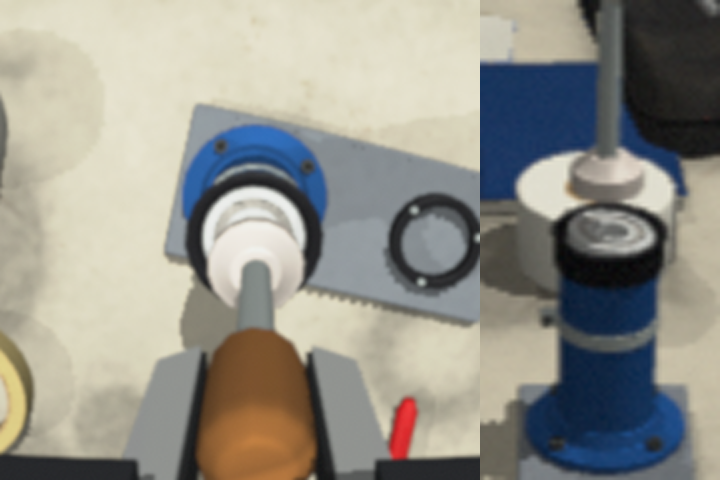

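The rod hangs straight, the foot is centred on the collar, and the rest is empty. Next, down close to the bearing, then push at 8 mm/s with force checks between typed moves. The stop can only be met below TCP z ≈ 0.210.

```bash
cat > chk.py <<'E'
import sys
from station import status
o=status.get_obs();f=o['force'];print('t%.2f z%.4f F'%(o['time_s'],o['ee_pos'][2]),f.round(1))
sys.exit(f[2]>float(sys.argv[1]))
E
python3 -m pendant '[0,0,0.016,0,0,0,-0.7,0,0,0.03,0,0,0,-0.7,0,0,0.036,0,0,0,-0.7,0,0,0.038,0,0,0,-0.7,0,0,0.038,0,0,0,-0.7]' >/dev/null && python3 chk.py 12 && python3 -m pendant '[0,0,0.0016,0,0,0,-0.7,0,0,0.0032,0,0,0,-0.7,0,0,0.0048,0,0,0,-0.7,0,0,0.0064,0,0,0,-0.7]' >/dev/null && python3 chk.py 12 && python3 -m pendant '[0,0,0.0016,0,0,0,-0.7,0,0,0.0032,0,0,0,-0.7,0,0,0.0048,0,0,0,-0.7,0,0,0.0064,0,0,0,-0.7]' >/dev/null && python3 chk.py 12 && python3 -m pendant '[0,0,0.0016,0,0,0,-0.7,0,0,0.0032,0,0,0,-0.7,0,0,0.0048,0,0,0,-0.7,0,0,0.0064,0,0,0,-0.7]' >/dev/null && python3 chk.py 12
```

```text
t14.25 z0.2829 F [ 0.3  0.5 -1.3]False
```

```bash
sed -i 's/sys.exit(\(.*\))$/sys.exit(int(\1))/' chk.py
python3 -m pendant '[0,0,0.0016,0,0,0,-0.7,0,0,0.0032,0,0,0,-0.7,0,0,0.0048,0,0,0,-0.7,0,0,0.0064,0,0,0,-0.7]' >/dev/null && python3 chk.py 12 && python3 -m pendant '[0,0,0.0016,0,0,0,-0.7,0,0,0.0032,0,0,0,-0.7,0,0,0.0048,0,0,0,-0.7,0,0,0.0064,0,0,0,-0.7]' >/dev/null && python3 chk.py 12 && python3 -m pendant '[0,0,0.0016,0,0,0,-0.7,0,0,0.0032,0,0,0,-0.7,0,0,0.0048,0,0,0,-0.7,0,0,0.0064,0,0,0,-0.7]' >/dev/null && python3 chk.py 12 && python3 -m pendant '[0,0,0.0016,0,0,0,-0.7,0,0,0.0032,0,0,0,-0.7,0,0,0.0048,0,0,0,-0.7,0,0,0.0064,0,0,0,-0.7]' >/dev/null && python3 chk.py 12
```

```text
t14.65 z0.2797 F [ 0.7  0.  -0.5]
t15.05 z0.2765 F [ 0.2  0.3 -0.6]
t15.45 z0.2735 F [-1.7 -0.2  2.4]
t15.85 z0.2703 F [-2.5  0.3  3.8]
```

Contact at TCP z ≈ 0.275, pushing with about 5 N. Continuing at 8 mm/s down to about 0.222.

```bash
python3 -m pendant '[0,0,0.0016,0,0,0,-0.7,0,0,0.0032,0,0,0,-0.7,0,0,0.0048,0,0,0,-0.7,0,0,0.0064,0,0,0,-0.7,0,0,0.008,0,0,0,-0.7,0,0,0.0096,0,0,0,-0.7,0,0,0.0112,0,0,0,-0.7,0,0,0.0128,0,0,0,-0.7,0,0,0.0144,0,0,0,-0.7,0,0,0.016,0,0,0,-0.7]' >/dev/null && python3 chk.py 14 && python3 -m pendant '[0,0,0.0016,0,0,0,-0.7,0,0,0.0032,0,0,0,-0.7,0,0,0.0048,0,0,0,-0.7,0,0,0.0064,0,0,0,-0.7,0,0,0.008,0,0,0,-0.7,0,0,0.0096,0,0,0,-0.7,0,0,0.0112,0,0,0,-0.7,0,0,0.0128,0,0,0,-0.7,0,0,0.0144,0,0,0,-0.7,0,0,0.016,0,0,0,-0.7]' >/dev/null && python3 chk.py 14 && python3 -m pendant '[0,0,0.0016,0,0,0,-0.7,0,0,0.0032,0,0,0,-0.7,0,0,0.0048,0,0,0,-0.7,0,0,0.0064,0,0,0,-0.7,0,0,0.008,0,0,0,-0.7,0,0,0.0096,0,0,0,-0.7,0,0,0.0112,0,0,0,-0.7,0,0,0.0128,0,0,0,-0.7,0,0,0.0144,0,0,0,-0.7,0,0,0.016,0,0,0,-0.7]' >/dev/null && python3 chk.py 14
```

```text
t16.85 z0.2621 F [-2.4 -0.1  3.4]
t17.85 z0.2541 F [-1.6 -0.7  3.8]
t18.85 z0.2461 F [-1.1  0.1  4.4]
```

```bash
python3 chk.py 14 && python3 -m pendant '[0,0,0.0016,0,0,0,-0.7,0,0,0.0032,0,0,0,-0.7,0,0,0.0048,0,0,0,-0.7,0,0,0.0064,0,0,0,-0.7,0,0,0.008,0,0,0,-0.7,0,0,0.0096,0,0,0,-0.7,0,0,0.0112,0,0,0,-0.7,0,0,0.0128,0,0,0,-0.7]' >/dev/null && python3 chk.py 14 && python3 -m pendant '[0,0,0.0016,0,0,0,-0.7,0,0,0.0032,0,0,0,-0.7,0,0,0.0048,0,0,0,-0.7,0,0,0.0064,0,0,0,-0.7,0,0,0.008,0,0,0,-0.7,0,0,0.0096,0,0,0,-0.7,0,0,0.0112,0,0,0,-0.7,0,0,0.0128,0,0,0,-0.7]' >/dev/null && python3 chk.py 14 && python3 -m pendant '[0,0,0.0016,0,0,0,-0.7,0,0,0.0032,0,0,0,-0.7,0,0,0.0048,0,0,0,-0.7,0,0,0.0064,0,0,0,-0.7,0,0,0.008,0,0,0,-0.7,0,0,0.0096,0,0,0,-0.7,0,0,0.0112,0,0,0,-0.7,0,0,0.0128,0,0,0,-0.7]' >/dev/null && python3 chk.py 14
```

```text
t18.85 z0.2461 F [-1.1  0.1  4.4]
t19.65 z0.2397 F [-1.4 -1.   2.9]
t20.45 z0.2333 F [-1.3 -1.   3.6]
t21.25 z0.2269 F [-1.9 -0.5  3.7]
```

```bash
python3 -m pendant '[0,0,0.0016,0,0,0,-0.7,0,0,0.0032,0,0,0,-0.7,0,0,0.0048,0,0,0,-0.7,0,0,0.0064,0,0,0,-0.7]' >/dev/null && python3 chk.py 14 && python3 -m pendant '[0,0,0.0016,0,0,0,-0.7,0,0,0.0032,0,0,0,-0.7,0,0,0.0048,0,0,0,-0.7,0,0,0.0064,0,0,0,-0.7]' >/dev/null && python3 chk.py 14 && python3 -m pendant '[0,0,0.0016,0,0,0,-0.7,0,0,0.0032,0,0,0,-0.7,0,0,0.0048,0,0,0,-0.7,0,0,0.0064,0,0,0,-0.7]' >/dev/null && python3 chk.py 14
```

```text
t21.65 z0.2238 F [-1.7 -1.7  4.7]
t22.05 z0.2204 F [-1.3 -1.   2.5]
t22.45 z0.2173 F [-0.7 -0.7  2.5]
```

Still about 5 N, so only one bearing is moving. Continuing with tighter checks, stopping when the load jumps at the lower bearing.

```bash
python3 -m pendant '[0,0,0.0014,0,0,0,-0.7,0,0,0.0028,0,0,0,-0.7]' >/dev/null && python3 chk.py 6 && python3 -m pendant '[0,0,0.0014,0,0,0,-0.7,0,0,0.0028,0,0,0,-0.7]' >/dev/null && python3 chk.py 6 && python3 -m pendant '[0,0,0.0014,0,0,0,-0.7,0,0,0.0028,0,0,0,-0.7]' >/dev/null && python3 chk.py 6 && python3 -m pendant '[0,0,0.0014,0,0,0,-0.7,0,0,0.0028,0,0,0,-0.7]' >/dev/null && python3 chk.py 6 && python3 -m pendant '[0,0,0.0014,0,0,0,-0.7,0,0,0.0028,0,0,0,-0.7]' >/dev/null && python3 chk.py 6 && python3 -m pendant '[0,0,0.0014,0,0,0,-0.7,0,0,0.0028,0,0,0,-0.7]' >/dev/null && python3 chk.py 6 && python3 -m pendant '[0,0,0.0014,0,0,0,-0.7,0,0,0.0028,0,0,0,-0.7]' >/dev/null && python3 chk.py 6 && python3 -m pendant '[0,0,0.0014,0,0,0,-0.7,0,0,0.0028,0,0,0,-0.7]' >/dev/null && python3 chk.py 6
```

```text
t22.65 z0.2159 F [-0.8 -0.8  3.1]
t22.85 z0.2145 F [-0.7 -0.6  3.7]
t23.05 z0.2131 F [-1.4 -1.   3.3]
t23.25 z0.2117 F [-1.   0.1  3.5]
t23.45 z0.2103 F [-1.  -0.5  2.6]
t23.65 z0.2089 F [-1.  -0.3  2.6]
t23.85 z0.2074 F [-2.2 -0.3  2.8]
t24.05 z0.2061 F [-1.3  0.9  2. ]
```

```bash
python3 -m pendant '[0,0,0.0012,0,0,0,-0.7,0,0,0.0024,0,0,0,-0.7]' >/dev/null && python3 chk.py 6 && python3 -m pendant '[0,0,0.0012,0,0,0,-0.7,0,0,0.0024,0,0,0,-0.7]' >/dev/null && python3 chk.py 6 && python3 -m pendant '[0,0,0.0012,0,0,0,-0.7,0,0,0.0024,0,0,0,-0.7]' >/dev/null && python3 chk.py 6 && python3 -m pendant '[0,0,0.0012,0,0,0,-0.7,0,0,0.0024,0,0,0,-0.7]' >/dev/null && python3 chk.py 6 && python3 -m pendant '[0,0,0.0012,0,0,0,-0.7,0,0,0.0024,0,0,0,-0.7]' >/dev/null && python3 chk.py 6 && python3 -m pendant '[0,0,0.0012,0,0,0,-0.7,0,0,0.0024,0,0,0,-0.7]' >/dev/null && python3 chk.py 6 && python3 -m pendant '[0,0,0.0012,0,0,0,-0.7,0,0,0.0024,0,0,0,-0.7]' >/dev/null && python3 chk.py 6 && python3 -m pendant '[0,0,0.0012,0,0,0,-0.7,0,0,0.0024,0,0,0,-0.7]' >/dev/null && python3 chk.py 6
```

```text
t24.25 z0.2049 F [-0.9 -0.9  1.2]
t24.45 z0.2037 F [-1.7  0.1  2.4]
t24.65 z0.2025 F [-1.1 -0.8  1.6]
t24.85 z0.2013 F [-1.8 -1.2  2.5]
t25.05 z0.2001 F [-1.1 -0.9  2.6]
t25.25 z0.1989 F [-1.  -0.5  2.5]
t25.45 z0.1977 F [-0.5 -0.6  2.3]
t25.65 z0.1965 F [-1.2 -0.5  2.3]
```

```bash
python3 -m pendant '[0,0,0.001,0,0,0,-0.7]' >/dev/null && python3 chk.py 6 && python3 -m pendant '[0,0,0.001,0,0,0,-0.7]' >/dev/null && python3 chk.py 6 && python3 -m pendant '[0,0,0.001,0,0,0,-0.7]' >/dev/null && python3 chk.py 6 && python3 -m pendant '[0,0,0.001,0,0,0,-0.7]' >/dev/null && python3 chk.py 6 && python3 -m pendant '[0,0,0.001,0,0,0,-0.7]' >/dev/null && python3 chk.py 6 && python3 -m pendant '[0,0,0.001,0,0,0,-0.7]' >/dev/null && python3 chk.py 6 && python3 -m pendant '[0,0,0.001,0,0,0,-0.7]' >/dev/null && python3 chk.py 6 && python3 -m pendant '[0,0,0.001,0,0,0,-0.7]' >/dev/null && python3 chk.py 6 && python3 -m pendant '[0,0,0.001,0,0,0,-0.7]' >/dev/null && python3 chk.py 6 && python3 -m pendant '[0,0,0.001,0,0,0,-0.7]' >/dev/null && python3 chk.py 6
```

```text
t25.75 z0.1960 F [-0.9 -0.5  2. ]
t25.85 z0.1955 F [-1.2 -0.7  2.3]
t25.95 z0.1950 F [-1.7 -0.8  3.2]
t26.05 z0.1945 F [-1.   0.5  2.4]
t26.15 z0.1940 F [-1.6 -0.8  0.9]
t26.25 z0.1935 F [-2.  -0.4  1.8]
t26.35 z0.1930 F [-1.  -0.7  2.3]
t26.45 z0.1925 F [-1.7 -0.5  1.7]
t26.55 z0.1920 F [-1.8 -1.3  1.5]
t26.65 z0.1915 F [-1.8 -1.2  2.3]
```

Run:
```python
from h import *
m3=cv2.imread('pics/m3.png')[:,:480,::-1]
w=snap('wrist');A=cv2.resize(w['pixels'][100:340,200:440],None,fx=2,fy=2,interpolation=cv2.INTER_CUBIC)
for im in(m3,A):
    q=cv2.cvtColor(np.ascontiguousarray(im),cv2.COLOR_RGB2HSV);m=(q[...,0]>3)&(q[...,0]<20)&(q[...,1]>110)&(q[...,2]>40)
    m[:, :180]=0;m[:,330:]=0
    print([int(np.nonzero(m[:,c])[0].min()) for c in(245,257,270)], m.sum())
```

```text
[331, 330, 331] 15212
[331, 330, 332] 15330
```

The rod has not slipped in the grip. Continuing.

```bash
python3 -m pendant '[0,0,0.001,0,0,0,-0.7]' >/dev/null && python3 chk.py 6 && python3 -m pendant '[0,0,0.001,0,0,0,-0.7]' >/dev/null && python3 chk.py 6 && python3 -m pendant '[0,0,0.001,0,0,0,-0.7]' >/dev/null && python3 chk.py 6 && python3 -m pendant '[0,0,0.001,0,0,0,-0.7]' >/dev/null && python3 chk.py 6 && python3 -m pendant '[0,0,0.001,0,0,0,-0.7]' >/dev/null && python3 chk.py 6 && python3 -m pendant '[0,0,0.001,0,0,0,-0.7]' >/dev/null && python3 chk.py 6 && python3 -m pendant '[0,0,0.001,0,0,0,-0.7]' >/dev/null && python3 chk.py 6 && python3 -m pendant '[0,0,0.001,0,0,0,-0.7]' >/dev/null && python3 chk.py 6 && python3 -m pendant '[0,0,0.001,0,0,0,-0.7]' >/dev/null && python3 chk.py 6 && python3 -m pendant '[0,0,0.001,0,0,0,-0.7]' >/dev/null && python3 chk.py 6
```

```text
t26.80 z0.1910 F [-0.2  0.3  2.4]
t26.90 z0.1905 F [-1.1 -0.7  2.4]
t27.00 z0.1900 F [-1.4 -1.1  2.6]
t27.10 z0.1895 F [-0.6  0.3  2.9]
t27.20 z0.1890 F [-0.8 -0.3  1.8]
t27.30 z0.1885 F [-1.7 -1.   2.3]
t27.40 z0.1880 F [-1.5 -1.   2.5]
t27.50 z0.1875 F [-0.9 -1.1  2.4]
t27.60 z0.1872 F [-2.4 -0.5  7. ]
```

Load has jumped at 0.1872. Continuing in 0.2–0.3 mm steps.

```bash
python3 -m pendant '[0,0,0,0,0,0,-0.7]' >/dev/null && python3 chk.py 12 && python3 -m pendant '[0,0,0.0004,0,0,0,-0.7]' >/dev/null && python3 chk.py 12 && python3 -m pendant '[0,0,0.0004,0,0,0,-0.7]' >/dev/null && python3 chk.py 12 && python3 -m pendant '[0,0,0.0004,0,0,0,-0.7]' >/dev/null && python3 chk.py 12 && python3 -m pendant '[0,0,0.0004,0,0,0,-0.7]' >/dev/null && python3 chk.py 12&& python3 -m pendant '[0,0,0.0004,0,0,0,-0.7]' >/dev/null && python3 chk.py 12
```

```text
t27.70 z0.1873 F [-1.6 -0.8  3.8]
t27.80 z0.1872 F [-2.2 -1.5  6.8]
t27.90 z0.1872 F [-2.5 -0.2  8.1]
t28.00 z0.1872 F [-3.1 -0.6  9.3]
t28.10 z0.1872 F [-3.4 -1.  10.2]
t28.20 z0.1872 F [-4.6 -1.1 12.9]
```

```bash
python3 -m pendant '[0,0,0.0004,0,0,0,-0.7]' >/dev/null && python3 chk.py 17 && python3 -m pendant '[0,0,0.0004,0,0,0,-0.7]' >/dev/null && python3 chk.py 17 && python3 -m pendant '[0,0,0.0004,0,0,0,-0.7]' >/dev/null && python3 chk.py 17 && python3 -m pendant '[0,0,0.0004,0,0,0,-0.7]' >/dev/null && python3 chk.py 17 && python3 -m pendant '[0,0,0.0004,0,0,0,-0.7]' >/dev/null && python3 chk.py 17
```

```text
t28.30 z0.1872 F [-4.3 -1.3 14.3]
t28.40 z0.1872 F [-4.4 -0.4 15. ]
t28.50 z0.1872 F [-3.7 -1.1 17.2]
```

Rigid at 0.1872 with about 19 N pressing. Before trusting this as the stop, I'll measure from the earlier views v1 and v2 how deep the lower bearing hung. The robot's clock is stopped meanwhile.

Run:
```python
from h import *
v1,v2=[pickle.load(open(f'v{i}.pkl','rb')) for i in(1,2)]
print(tri([ray(v1,(263,125),True),ray(v2,(336,125),True)]))
A=cv2.resize(v1['pixels'][85:165,205:295],None,fx=4.4,fy=4.4,interpolation=cv2.INTER_CUBIC);B=cv2.resize(v2['pixels'][85:165,290:380],None,fx=4.4,fy=4.4,interpolation=cv2.INTER_CUBIC)
cv2.imwrite('pics/low.png',np.clip(np.hstack([A,B])[:,:,::-1].astype(float)*1.4,0,255).astype(np.uint8))
```

```text
(array([0.59258757, 0.12008088, 0.06905642]), [np.float64(0.00060636639166419), np.float64(0.0006063663916641336)])
```

View pics/low.png

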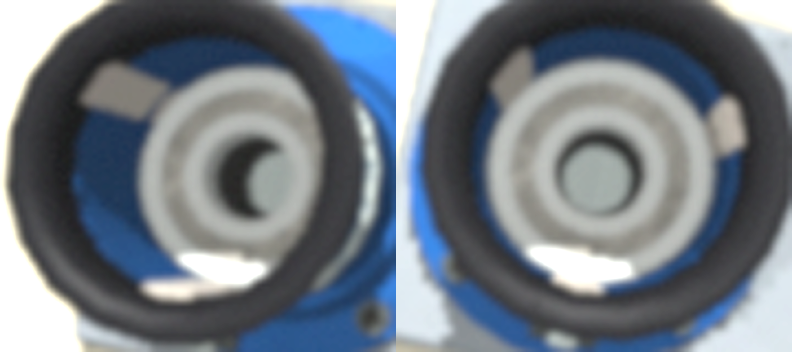

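v2 and v1 show the lower bearing's top hung at z ≈ 0.07–0.09. The upper bearing's underside is now at 0.045, so both have travelled down and this rigid contact is the stop (≈ 31 mm). One small step to about 20 N, then hold.

```bash
python3 -m pendant '[0,0,0.0003,0,0,0,-0.7,0,0,0.0003,0,0,0,-0.7]' >/dev/null; python3 chk.py 22 && python3 -m pendant '[0,0,0,0,0,0,-0.7,0,0,0,0,0,0,-0.7]' >/dev/null; python3 chk.py 22 && python3 -m pendant '[0,0,0,0,0,0,-0.7,0,0,0,0,0,0,-0.7]' >/dev/null; python3 chk.py 22 && python3 -m pendant '[0,0,0,0,0,0,-0.7,0,0,0,0,0,0,-0.7]' >/dev/null; python3 chk.py 22
```

```text
t28.70 z0.1872 F [-4.6 -0.6 15.8]
t28.90 z0.1872 F [-5.3 -0.7 17.2]
t29.10 z0.1872 F [-4.4 -0.8 17. ]
t29.30 z0.1872 F [-4.7 -0.7 16.7]
```

```bash
python3 -m pendant '[0,0,0.0004,0,0,0,-0.7,0,0,0.0008,0,0,0,-0.7,0,0,0.0008,0,0,0,-0.7]' >/dev/null; python3 chk.py 23 && python3 -m pendant '[0,0,0,0,0,0,-0.7,0,0,0,0,0,0,-0.7,0,0,0,0,0,0,-0.7]' >/dev/null; python3 chk.py 23 && python3 -m pendant '[0,0,0,0,0,0,-0.7,0,0,0,0,0,0,-0.7,0,0,0,0,0,0,-0.7,0,0,0,0,0,0,-0.7]' >/dev/null; python3 chk.py 23
```

```text
t29.60 z0.1872 F [-5.8 -1.2 19.2]
t29.90 z0.1872 F [-5.6 -0.6 19. ]
t30.30 z0.1872 F [-6.2 -1.3 19.3]
```

About 21 N net was held steadily for 0.7 s with no movement. Withdrawing the rod, then checking whether it tilted in the grip by comparing the foot's place with the picture before insertion.

```bash
python3 -m pendant '[0,0,-0.004,0,0,0,-0.7,0,0,-0.02,0,0,0,-0.7,0,0,-0.06,0,0,0,-0.7,0,0,-0.1,0,0,0,-0.7,0,0,-0.15,0,0,0,-0.7,0,0,-0.2,0,0,0,-0.7,0,0,-0.23,0,0,0,-0.7,0,0,-0.23,0,0,0,-0.7,0,0,-0.23,0,0,0,-0.7]'
python3 - <<'E'
from h import *
m3=np.ascontiguousarray(cv2.imread('pics/m3.png')[:,:480,::-1])
w=snap('wrist');A=cv2.resize(w['pixels'][100:340,200:440],None,fx=2,fy=2,interpolation=cv2.INTER_CUBIC)
T=cv2.cvtColor(m3,cv2.COLOR_RGB2GRAY)[245:325,205:310];r=cv2.matchTemplate(cv2.cvtColor(A,cv2.COLOR_RGB2GRAY),T,cv2.TM_CCOEFF_NORMED);print(cv2.minMaxLoc(r))
o=status.get_obs();print(o['ee_pos'],o['force'])
G=w['pixels'][195:235,300:360];print(G[::8,28].tolist())
cv2.imwrite('pics/after.png',A[:,:,::-1])
E
```

```text
time_s: 31.2
ee_pos: [0.5897, 0.1211, 0.299]
eef_rot: [3.141, 0.001, -0.0]
force: [0.4, -0.6, -1.5]
grip_width: 0.0256
grip_force: 50.0
(-0.5989558100700378, 0.957025945186615, (224, 372), (206, 246))
[0.58955357 0.12106271 0.29856178] [-0.06163691  0.00832881 -1.86632939]
[[105, 107, 105], [108, 113, 110], [235, 233, 226], [238, 234, 227], [238, 234, 226]]
```

No tilt (foot within 1 px of before), and the force reads the rod's weight only. Taking it back over the rest and lowering it.

```bash
python3 -m pendant '[-0.02,0.08,0,0,0,0,-0.7,-0.035,0.16,0,0,0,0,-0.7,-0.049,0.22,0,0,0,0,-0.7,-0.049,0.2366,0,0,0,0,-0.7,-0.049,0.2366,0,0,0,0,-0.7,-0.049,0.2366,0.08,0,0,0,-0.7,-0.049,0.2366,0.16,0,0,0,-0.7,-0.049,0.2366,0.22,0,0,0,-0.7,-0.049,0.2366,0.26,0,0,0,-0.7,-0.049,0.2366,0.274,0,0,0,-0.7,-0.049,0.2366,0.274,0,0,0,-0.7]' && python3 chk.py 5 && python3 -m pendant '[0,0,0.006,0,0,0,-0.7,0,0,0.012,0,0,0,-0.7,0,0,0.018,0,0,0,-0.7,0,0,0.022,0,0,0,-0.7,0,0,0.026,0,0,0,-0.7]' >/dev/null; python3 chk.py 5
```

```text
time_s: 32.35
ee_pos: [0.5651, 0.0037, 0.1621]
eef_rot: [-3.141, 0.002, 0.001]
force: [0.6, 0.6, -0.7]
grip_width: 0.0254
grip_force: 50.0
t32.35 z0.1621 F [ 0.6  0.6 -0.7]
t32.85 z0.1499 F [-0.1  0.2 -2.4]
```

The foot is inside the recess with no contact force. Lowering until it touches the floor.

```bash
python3 -m pendant '[0,0,0.004,0,0,0,-0.7,0,0,0.008,0,0,0,-0.7,0,0,0.011,0,0,0,-0.7,0,0,0.0135,0,0,0,-0.7]' >/dev/null; python3 chk.py 1 && python3 -m pendant '[0,0,0.001,0,0,0,-0.7,0,0,0.001,0,0,0,-0.7]' >/dev/null; python3 chk.py 1 && python3 -m pendant '[0,0,0.001,0,0,0,-0.7,0,0,0.001,0,0,0,-0.7]' >/dev/null; python3 chk.py 1 && python3 -m pendant '[0,0,0.001,0,0,0,-0.7,0,0,0.001,0,0,0,-0.7]' >/dev/null; python3 chk.py 1
```

```text
t33.25 z0.1430 F [-0.5 -0.8 -2.2]
t33.45 z0.1426 F [-0.2 -0.  -1. ]
t33.65 z0.1422 F [ 0.8  0.1 -0.6]
t33.85 z0.1422 F [-1.5 -0.4  4.1]
```

Floor contact at z 0.1422. Releasing gently, lifting clear and checking.

```bash
python3 -m pendant '[0,0,-0.0008,0,0,0,-0.6,0,0,-0.0008,0,0,0,-0.4,0,0,-0.0008,0,0,0,0,0,0,-0.0008,0,0,0,0.5,0,0,-0.0008,0,0,0,0.5,0,0,-0.0008,0,0,0,0.5]' && python3 -m pendant '[0,0,-0.03,0,0,0,0.5,0,0,-0.1,0,0,0,0.5,0,0,-0.18,0,0,0,0.5,0,0,-0.26,0,0,0,0.5,-0.1,0,-0.28,0,0,0,0.5,-0.15,0,-0.28,0,0,0,0.5,-0.15,0,-0.28,0,0,0,0.5]'
python3 - <<'E'
from h import *
w=snap('wrist','end_w.png');a=snap('top');b=snap('side','end_s.png')
R=[]
for nm,p,x0,x1 in(('top',a,305,345),('side',b,315,350)):
    q=cv2.cvtColor(p['pixels'],cv2.COLOR_RGB2HSV);m=((q[...,0]>3)&(q[...,0]<20)&(q[...,1]>100)&(q[...,2]>40)).astype(np.uint8);m[:,:x0]=0;m[:,x1:]=0
    n,l,s,cc=cv2.connectedComponentsWithStats(m);i=1+s[1:,4].argmax();print(nm,s[i],cc[i]);R.append(ray(p,cc[i]))
print(tri(R))
for t in['rod','glue_stick','tape_roll','label_roll','fixture']:print(t,[(round(d['score'],2),d['extent']) for d in silhouettes(t,b)[:1]])
print(status.get_obs()['time_s'],status.get_obs()['force'])
E
```

```text
time_s: 34.45
ee_pos: [0.5653, 0.0028, 0.142]
eef_rot: [3.142, 0.0, -0.0]
force: [0.3, -0.2, -0.1]
grip_width: 0.0568
grip_force: 0.0
time_s: 35.15
ee_pos: [0.4886, 0.0029, 0.2832]
eef_rot: [3.141, -0.002, -0.0]
force: [1.4, 0.0, -0.6]
grip_width: 0.0703
grip_force: 0.0
top [319 230  11   8  71] [323.83098592 233.90140845]
side [328 205  13  31 349] [333.6017192 219.6017192]
(array([0.56741045, 0.00254008, 0.16031819]), [np.float64(0.00224022407941407), np.float64(0.0022402240794140655)])
rod [(0.94, [321.4, 207.9, 342.8, 278.9])]
glue_stick [(0.59, [352.3, 282.3, 368.8, 324.3])]
tape_roll [(0.76, [239.4, 193.8, 279.5, 222.9])]
label_roll [(0.89, [307.6, 177.6, 345.9, 214.2])]
fixture [(0.83, [306.8, 190.2, 356.1, 296.5])]
35.55 [-0.25013795 -0.10292614 -0.77904344]
```

```bash
python3 -c "
from station import order
print(order.hand_in())"
```

```text
the job is handed in; nothing more can be done
None
```

The job is handed in at about 36 s of the 69 s limit: both bearings were pushed down to what I take to be the stop (no movement under about 21 N held for 0.7 s, highest reading about 21 N), the rod stands upright in its rest, and the glue stick, tape roll and label roll are where they were.

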